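# Set the day wheel of a dot embosser and mark a cake carton

### The arm

A 6-joint arm with a two-finger parallel gripper is mounted at the origin on a cart in front of the work surface, level with it; the furniture and walls round the work are solid. World frame = base frame: x ahead of the robot, y to its left, z up, the work surface at z = 0. Lengths are in mm, angles in rad, forces in N, time in s.
With the tool pointing down it reaches from about 425 to 950 mm from the base axis. Payload 14.7 kg.
Tool frame: the origin (TCP) lies at the very end of the fingers, on their centre line; the grasp point (between the pads) lies 19 mm behind it; z points along the fingers, y is the line along which they close (so a half turn about z gives the same grasp; the last joint's range is limited). The gripper opens to 85 mm and grips with 20 to 120 N. Pads are 22 mm wide; open, the fingers measure 114 mm over their backs; the gripper's body (76 mm by 85 mm) begins 54 mm behind the grasp point. The pads swing forward as they close: fully open they stand 13 mm farther back than shut.
Start: joints at [-1.285, 0.48, 1.596, -0, 1.065, -0.047], TCP at [212.365, -614.324, 231.297] pointing down, gripper open.
Joint ranges: [-2.75, 2.75], [-0.82, 2.05], [0.23, 2.67], [-1.56, 4.7], [0.09, 2.69], [-2.92, 2.92]. Speed limits (rad/s): [1.89, 1.89, 2.39, 3.01, 3.01, 3.01].

### API

Orientations are given as a unit quaternion [x, y, z, w].
In Python, from cell import get_state, camera, camera_info, close_job, search_frame gives the robot as it stands. The module is installed in compiled form; this text tells all that it offers.
- The arm moves only by the shell command python3 -m inch 'ROWS' [FORCE]. ROWS is JSON, a list of rows, each an object of numbers: "claw": the opening, from -1 (shut) to 1 (fully open); "tx", "ty", "tz": the shift along the tool's x, y, z in cm; "ax", "ay", "az": the turn, a rotation vector about the tool's x, y, z in rad. A call has 1 to 5 rows; each row is the pose to reach, as a shift and turn from the pose commanded when the call began, along the tool's axes at that moment; what a row does not reach only later rows make up. A row lasts 1/8 s, in which the tool goes at most 62.5 mm and 10.7 degrees, less where a joint would pass 70% of its speed; a pose out of reach is approached as far as the arm can. A call with a gripper value outside its range is refused whole. The fingers move at their own pace and stop on an object; FORCE is the grip in N (left out, the last holds). Time passes only in rows, so rows that repeat a pose let the fingers close. It gives the time, the measured TCP pose, the force, the opening and the grip force at its end, in the units of the state.
- get_state(): the state, without advancing time (a new reading comes with each control period).
- camera(name): name is "side" or "top" or "wrist"; returns the picture (420x560x3 uint8, blue, green, red); there is no depth.
- camera_info(name): a dict with "vertical_fov" (degrees; the focal length in pixels is half the picture's height over the tangent of half this angle, whatever the lens; pixels are square), "cx", "cy" (the principal point, pixels), "eye" and "attitude" of the camera in the world. Camera axes: x right, y up, looking along -z (the intrinsics and any distortion apply to the point x, -y, -z); pixel columns grow to the right and rows downward; lengths in mm; the calibration is good to about 2 mm. A picture is of the moment at which its call begins: read the wrist's pose just before it. camera_info takes no time and is no camera call; for the wrist camera it gives the pose at the moment of the call.
- close_job(): hands the job in; it is judged then, once.
Trained networks look in the newest picture that a camera, given by its name, has taken for a name from the list of things; names that differ only in an ending like _2 or _b are one class to them, and where a whole thing is asked for, a point or a joint stands for the part that bears it (a point fixed in the world has none). Each returns a list of dicts, best first, with "p" (0 to 1); they miss things now and then, are a little off and sometimes report something else, mostly with a low value. They report only what shows in the picture. A call takes as long as a camera call. They do not tell look-alikes from the thing itself.
- search_frame(camera, name): "bbox" ([left, top, width, height] in pixels, round what is visible of it).
The state is a dict: "clock": time; "joint_positions": joint angles; "joint_vel": joint speeds; "effort": joint torques, N m; "tcp_pos": TCP position; "eef_rot": TCP orientation; "contact_force": force on the tool from outside, world axes, zero at the start; "torque": the same for the moment, N m; "finger_gap": finger opening in mm; "finger_force": force on a finger pad.
Only numpy, scipy, OpenCV 4.12 (cv2) and the standard library are available. Lean on these libraries where they do the work, as an engineer would, in place of code of your own. Each camera call takes 0.05 s, during which the arm holds its last target. There are 200 camera calls.

### The job

Cartons are marked with a code of one to six dots for the baking day, and today is a five-dot day. With a fingertip, lightly flick the lobed edge of the embosser's day wheel onward, click by click, until the lobe with five dots stands uppermost and the wheel rests in its click; only then press the round black pad down until the die is felt to press on the lid of the carton lying in the embosser, firmly but without crushing it, and let the head spring back up. Only touch and push: grip and lift nothing, leave the carton lying in its nest and leave everything else on the worktop alone.

Things in the scene. Friction and masses are not known exactly. Their poses are not given: they have to be found in the camera images.
- embosser: White benchtop dot embosser, fixed to the worktop: base plate 220 mm (x) by 190 mm (y), top at 10 mm, a rear column 155 mm tall and a sprung head. Origin on the worktop; its -x side is the front, z up. The base reaches from x -85 to +135 mm and y -95 to +95 mm. Yaw up to 0.35 rad either way.
- wheel_axis (a point): Centre of the black day wheel, at (35, 0, 128) mm in the embosser's frame with the head up, axes as the embosser's. The wheel is 20 mm wide and turns about the embosser's y. It is a star of six lobes 60 degrees apart: tips 44 mm from the axis, each lobe an 8 mm thick arm with a round end; the round core between them is 26 mm in radius.
- wheel_top (a point): Tip of the lobe that stands straight up at rest, (35, 0, 172) mm in the embosser's frame; the point stays there as the wheel turns. The wheel stands between two cheeks (outer faces at y +-25 mm, top at 129 mm, bearings to 139 mm), so its upper half is open to front, back and above. Lobes bear one to six white dots on crest and flanks; the next number up is the next lobe to the front.
- day_wheel (a joint): Turn of the day wheel in rad; it grows as its top is pushed to the embosser's +x. The lobe with k dots is uppermost at (k - 1) x 1.0472 (five dots 4.189); stops lie 0.15 beyond one and six. A sprung roller clicks it in at these six: some 5 N at a lobe tip to leave a click; clearly past half way (0.6) it snaps on by itself if free to. Starts at one to three dots, seldom poised between two.
- wheel_star: The wheel's black star of six lobes, which the fingertip flicks; origin on the wheel axis. It turns with joint day_wheel; its own z axis points to the one-dot lobe, and the lobe with k dots lies (k - 1) x 60 degrees from it toward its -x.
- press_head: The white head that slides straight down the column and carries wheel, pad and die; origin at the embosser's origin while it is up, axes as the embosser. It moves 10 mm down until the die meets the carton lid; its spring resists with about 8 N at the start and 12 N there, and lifts it back when released.
- pad_top (a point): Top centre of the round black press pad, 38 mm across, at (-35, 0, 150) mm in the embosser's frame with the head up; pressed from above. It moves down with the head; once the die is on the carton it yields on an overload spring: from about 13 N on, 2.5 N for each mm, for up to 8 mm.
- die_face (a point): Centre of the underside of the die, 34 by 28 mm, at (-35, 0, 64) mm in the embosser's frame with the head up: 10 mm above the carton's lid.
- carton: Closed cream cake carton, 67 by 139 by 44 mm, loose, 0.25 kg, lying under the die in the nest of low rails on the base plate; origin at the centre of its underside, long side along y.
- gift_carton_2: Bystander: cream cake carton, 67 x 139 x 44 mm, empty, waiting beside the machine. Origin at the centre of its underside. To be left alone.
- gift_carton_3: Bystander: dark red cake carton, 67 x 139 x 44 mm, waiting beside the machine. Origin at the centre of its underside. To be left alone.
- ribbon_1: Bystander: spool of red ribbon, 74 mm across, 22 mm high. Origin at the centre of its underside. To be left alone.
- masking_tape: Bystander: roll of masking tape lying flat, 97 mm across, 25 mm high. Origin at the centre of its underside. To be left alone.
- timer: Bystander: white kitchen timer, 43 x 68 x 64 mm. Origin at the centre of its underside. To be left alone.
- marker_2: Bystander: marker pen, 135 mm long, 17 mm thick. Origin at the centre of its underside. To be left alone.
Things that resemble listed ones, but are neither listed nor needed, are in the scene too. What is shaped like the carton but green is not meant.

How it is judged:
By the outcome, as a careful person would: the job done as asked, in the order asked, and still so for the second after the job is handed in, with the robot touching nothing.
It also fails if it takes over 48 s, if anything falls off the work surface, if the arm or the gripper's body presses on something with over 40 N, if the wrist force passes 120 N, or if a joint passes its speed limit or range.

## Working session

There is one attempt and no reset: what is moved stays moved. The work goes in short steps, Python scripts to look and compute and a shell command to move; the robot and the scene stay as the last step left them, time stands still between calls to the robot, and variables do not carry over. Pictures are saved under pics/ and viewed, at most 10 in all, crops included, and the job is handed in when it is done.

```bash
mkdir -p pics
python3 - <<'E'
from cell import *
import cv2,numpy as np
s=get_state();print(s['clock'],s['tcp_pos'],s['eef_rot'],s['finger_gap'],s['contact_force'])
ims=[]
for c in('side','top'):
    im=camera(c);cv2.imwrite(f'pics/{c}0.png',im)
    print(c,camera_info(c))
    for n in('embosser','wheel_star','pad_top','carton'):
        print(n,[(r['bbox'],round(r['p'],2)) for r in search_frame(c,n)][:4])
    ims.append(im)
print(camera_info('wrist'))
E
```

```text
0.0 [ 212.23474211 -613.93732788  230.68100416] [ 9.86188910e-01  1.65623280e-01 -8.64212485e-05 -5.96808267e-04] 85.77270214923901 [ 0.35726891 -0.17694389  0.23259127]
side {'vertical_fov': 53.03981311366842, 'cx': 274.1271169340555, 'cy': 215.64637012370534, 'eye': array([ 703.99299344, -752.30604161,  915.3480445 ]), 'attitude': array([0.33332614, 0.03614282, 0.09868157, 0.93693614])}
embosser [([245.8, 212.6, 99.9, 91.2], 0.89)]
wheel_star [([288.0, 217.5, 33.9, 21.1], 0.95)]
pad_top [([267.5, 216.3, 17.8, 12.8], 0.74)]
carton [([186.7, 202.4, 58.3, 31.1], 0.86), ([259.3, 238.5, 32.9, 38.5], 0.76)]
top {'vertical_fov': 57.619344579365574, 'cx': 281.34256130946267, 'cy': 212.18579724857335, 'eye': array([ 427.05070085, -116.66807346, 1001.37722405]), 'attitude': array([ 0.04129179, -0.05571054, -0.69636825,  0.71432666])}
embosser [([251.3, 128.9, 83.3, 99.2], 0.97)]
wheel_star [([287.1, 152.7, 13.4, 38.1], 0.66)]
pad_top [([284.3, 194.0, 18.7, 10.0], 0.59)]
carton [([244.9, 248.4, 29.9, 60.0], 0.6)]
{'vertical_fov': 61.89598446058613, 'cx': 277.28487216701967, 'cy': 216.96990820982077, 'eye': array([ 292.70214808, -587.23253482,  373.88309186]), 'attitude': array([-0.13514738,  0.09650287, -0.57225601,  0.80308495])}
```

View pics/side0.png

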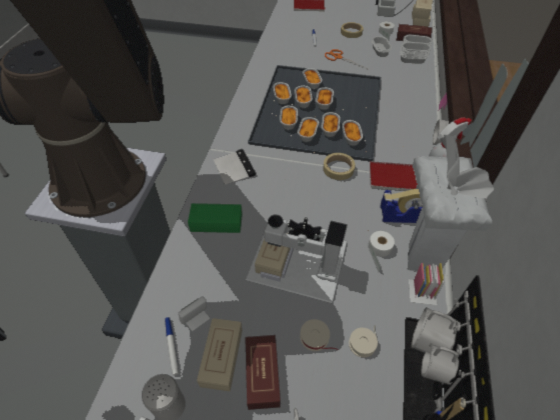

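View pics/top0.png

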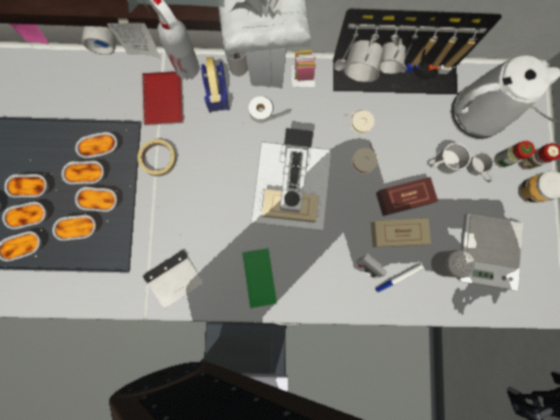

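```bash
cat > h.py <<'E'
from cell import *
import cv2,numpy as np
from scipy.spatial.transform import Rotation as R
from scipy.optimize import least_squares
def proj(P,ci):
    f=210/np.tan(np.radians(ci['vertical_fov'])/2)
    c=R.from_quat(ci['attitude']).inv().apply(np.atleast_2d(P)-ci['eye'])
    return np.c_[ci['cx']+f*c[:,0]/-c[:,2],ci['cy']+f*c[:,1]/c[:,2]]
def emb(p,L): # p=x,y,yaw
    return R.from_rotvec([0,0,p[2]]).apply(np.atleast_2d(L).astype(float))+[p[0],p[1],0]
E
python3 - <<'E'
from h import *
a=cv2.imread('pics/side0.png')[195:305,235:360];b=cv2.imread('pics/top0.png')[120:235,240:345]
a=cv2.resize(a,(400,352),interpolation=cv2.INTER_CUBIC);b=cv2.resize(b,(380,416),interpolation=cv2.INTER_CUBIC)
o=np.zeros((416,790,3),np.uint8);o[:352,:400]=a;o[:,405:785]=b;cv2.imwrite('pics/crop.png',o)
obs={'side':[((-35,0,150),(276,221))],'top':[((-35,0,150),(292,198.5)),((35,0,172),(294,163)),((-85,-95,10),(321,228)),((-85,95,10),(254,222)),((135,95,10),(263,142))]}
def res(p):
    return np.concatenate([(proj(emb(p,[l for l,_ in v]),camera_info(c))-[q for _,q in v]).ravel() for c,v in obs.items()])
r=least_squares(res,[600,-100,0]);print(r.x,r.fun.round(1))
E
```

```text
[ 6.14704773e+02 -1.59241136e+02 -8.15433350e-02] [ 0.1 -0.3  0.2 -1.3  1.9  1.8  2.7  1.3 -2.7 -0.5 -2.2 -1.4]
```

View pics/crop.png

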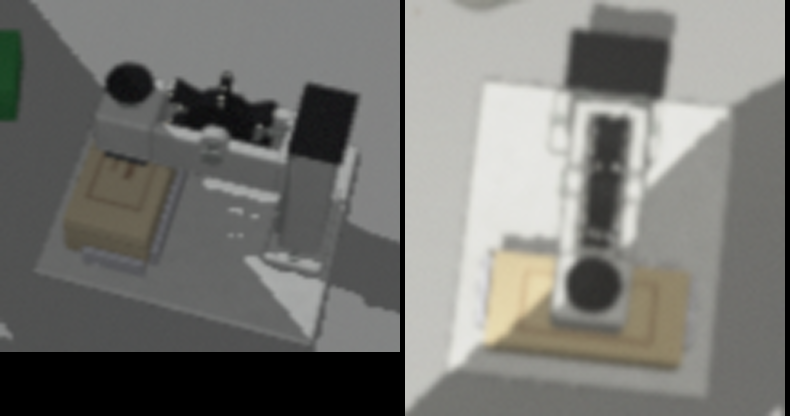

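```bash
cat >> h.py <<'E'
def tool(P,yaw=None):
    s=get_state();r=R.from_quat(s['eef_rot'])
    print('clock',round(s['clock'],2),'tcp',s['tcp_pos'].round(1),'F',np.round(s['contact_force'],1),'gap',round(s['finger_gap'],1))
    if P is not None: print('shift cm',(r.inv().apply(np.array(P)-s['tcp_pos'])/10).round(2))
    if yaw is not None:
        d=R.from_euler('z',yaw)*R.from_quat([1,0,0,0]); print('turn',(r.inv()*d).as_rotvec().round(3))
E
python3 - <<'E'
from h import *
obs={'side':[((-35,0,150),(275.6,220.6)),((35,0,172),(305.9,217.8)),((-85,-95,10),(246.6,279.4)),((135,-95,10),(332.8,302.8))],
'top':[((-35,0,150),(292.2,198.2)),((135,95,10),(262.1,142.7)),((135,-95,10),(330.3,149.8)),((-85,-95,10),(323.4,229.1)),((-85,95,10),(252.4,221.1))]}
def res(p):
    return np.concatenate([(proj(emb(p,[l for l,_ in v]),camera_info(c))-[q for _,q in v]).ravel() for c,v in obs.items()])
r=least_squares(res,[600,-100,0],loss='soft_l1');p=r.x;print(p,r.fun.round(1))
np.save('p.npy',p)
tool(emb(p,[-20,0,240])[0],p[2])
E
```

```text
[ 6.13491985e+02 -1.58451252e+02 -7.97648364e-02] [ 0.1 -0.3 -0.5  3.4 -1.3  0.6  0.1  0.3 -0.3 -0.5 -1.7 -1.6  0.4 -1.2
  0.1  0.6 -1.3  0.9]
clock 0.5 tcp [ 212.4 -614.3  231.3] F [ 0.7 -0.3 -0.7] gap 85.4
shift cm [ 50.97 -30.78  -0.87]
turn [-0.    -0.     0.413]
```

Candidates: the carton lying in the embosser, side (272,257), is the one meant. The look-alikes are green (216,218), cream bystander (220,353) and dark red (263,370). There is only one embosser, at side (295,258). The crop confirms the pad at (276,221), the star wheel at (306,218) and the carton under the die. I'll move to a viewing pose.

```bash
python3 -m inch '[{"claw":-1,"tz":-5,"tx":5,"ty":-3,"az":0.1},{"claw":-1,"tx":10.2,"ty":-6.2,"tz":-5,"az":0.2},{"claw":-1,"tx":15.3,"ty":-9.2,"tz":-5,"az":0.3},{"claw":-1,"tx":20.4,"ty":-12.3,"tz":-5,"az":0.413},{"claw":-1,"tx":25.5,"ty":-15.4,"tz":-5,"az":0.413}]' 20; python3 -c "
from h import *
p=np.load('p.npy');tool(emb(p,[-20,0,240])[0],p[2])"
```

```text
clock 0.5 tcp [ 212.4 -614.3  231.3] F [ 0.7 -0.3 -0.7] gap 85.4
shift cm [ 50.97 -30.78  -0.87]
turn [-0.    -0.     0.413]validation failed for argument at $[0]...
```

```bash
python3 -m inch '[{"claw":-1,"tx":5,"ty":-3,"tz":-5,"ax":0,"ay":0,"az":0.1},{"claw":-1,"tx":10.2,"ty":-6.2,"tz":-5,"ax":0,"ay":0,"az":0.2},{"claw":-1,"tx":15.3,"ty":-9.2,"tz":-5,"ax":0,"ay":0,"az":0.3},{"claw":-1,"tx":20.4,"ty":-12.3,"tz":-5,"ax":0,"ay":0,"az":0.413},{"claw":-1,"tx":25.5,"ty":-15.4,"tz":-5,"ax":0,"ay":0,"az":0.413}]' 20; python3 -c "
from h import *
p=np.load('p.npy');tool(emb(p,[-20,0,240])[0],p[2])"
```

```text
clock: 1.12
tcp_pos: [403.5, -384.7, 281.6]
eef_rot: [0.999, -0.041, 0.0, 0.0]
contact_force: [1.8, -0.1, 0.3]
finger_gap: 0.1
finger_force: 0.0
clock 1.12 tcp [ 403.5 -384.7  281.6] F [ 1.8 -0.1  0.3] gap 0.1
shift cm [ 17.06 -24.27   4.16]
turn [ 0.    -0.001 -0.003]
```

```bash
python3 -m inch '[{"claw":-1,"tx":3.4,"ty":-5,"tz":0,"ax":0,"ay":0,"az":0},{"claw":-1,"tx":7,"ty":-10,"tz":0,"ax":0,"ay":0,"az":0},{"claw":-1,"tx":10.5,"ty":-15,"tz":1,"ax":0,"ay":0,"az":0},{"claw":-1,"tx":14,"ty":-20,"tz":2.5,"ax":0,"ay":0,"az":0},{"claw":-1,"tx":17,"ty":-24.3,"tz":4.1,"ax":0,"ay":0,"az":0}]'
python3 - <<'E'
from h import *
p=np.load('p.npy');tool(emb(p,[-20,0,240])[0],p[2])
ci=camera_info('wrist');im=camera('wrist');cv2.imwrite('pics/w1.png',im)
print(proj(emb(p,[[35,0,172],[-35,0,150],[35,25,129],[35,-25,129]]),ci).round(0))
for n in('wheel_star','pad_top'):print(n,[(r['bbox'],r['p']) for r in search_frame('wrist',n)])
E
```

```text
clock: 1.75
tcp_pos: [592.7, -155.7, 240.2]
eef_rot: [0.999, -0.04, 0.0, 0.0]
contact_force: [0.4, -0.5, -0.0]
finger_gap: 0.2
finger_force: 0.0
clock 1.75 tcp [ 592.7 -155.7  240.2] F [ 0.4 -0.5 -0. ] gap 0.2
shift cm [0.09 0.11 0.02]
turn [ 0.    -0.001  0.   ]
[[278. 147.]
 [278. 241.]
 [243. 139.]
 [313. 139.]]
wheel_star [([255.1, 81.0, 41.0, 122.4], 0.65)]
pad_top [([252.1, 216.5, 49.8, 46.1], 0.9), ([236.2, 56.4, 78.9, 207.7], 0.4)]
```

View pics/w1.png

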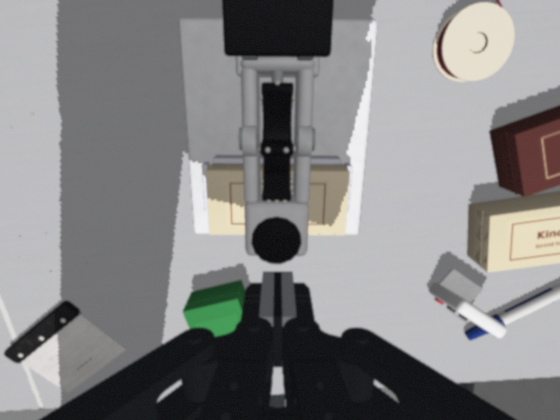

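The wrist view shows the pad at (276,240) and the wheel from (277,80) to (277,200). There appear to be two dots on the uppermost lobe, at (267,150) and (287,150), so I'll zoom in.

Run:
```python
import cv2
a=cv2.imread('pics/w1.png')[60:215,225:330];cv2.imwrite('pics/w1c.png',cv2.resize(a,None,fx=3.8,fy=3.8,interpolation=cv2.INTER_CUBIC))
```

```text
(no output)
```

View pics/w1c.png

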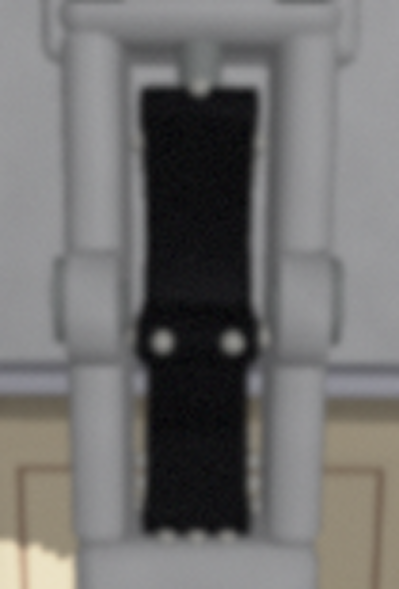

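Two dots are uppermost, three to the front (crop bottom) and one to the rear, with the wheel resting in its click. That means three flicks. I'll come down in front of the top lobe.

```bash
python3 -m inch '[{"claw":-1,"tx":2.5,"ty":0.1,"tz":3,"ax":0,"ay":0,"az":0},{"claw":-1,"tx":3.3,"ty":0.1,"tz":6,"ax":0,"ay":0,"az":0},{"claw":-1,"tx":3.3,"ty":0.1,"tz":7.5,"ax":0,"ay":0,"az":0},{"claw":-1,"tx":3.3,"ty":0.1,"tz":8,"ax":0,"ay":0,"az":0},{"claw":-1,"tx":3.3,"ty":0.1,"tz":8,"ax":0,"ay":0,"az":0}]'; python3 -m inch '[{"claw":-1,"tx":0.5,"ty":0,"tz":0,"ax":0,"ay":0,"az":0},{"claw":-1,"tx":1,"ty":0,"tz":0,"ax":0,"ay":0,"az":0},{"claw":-1,"tx":1.4,"ty":0,"tz":0,"ax":0,"ay":0,"az":0}]'
```

```text
clock: 2.52
tcp_pos: [624.0, -161.6, 161.0]
eef_rot: [0.999, -0.04, 0.0, 0.0]
contact_force: [-0.2, -0.3, 0.1]
finger_gap: -0.1
finger_force: 0.0
clock: 2.9
tcp_pos: [638.2, -162.5, 161.0]
eef_rot: [0.999, -0.04, -0.0, 0.0]
contact_force: [-4.9, 0.0, 5.6]
finger_gap: 0.0
finger_force: 3.0
```

Run:
```python
from h import *
s=camera('side')[195:265,260:360];w=camera('wrist')[60:300,205:350]
s=cv2.resize(s,(400,280),interpolation=cv2.INTER_CUBIC);w=cv2.resize(w,(362,600),interpolation=cv2.INTER_CUBIC)
o=np.zeros((600,770,3),np.uint8);o[:280,:400]=s;o[:,405:767]=w;cv2.imwrite('pics/c2.png',o);tool(None)
print(get_state()['torque'])
```

```text
clock 3.0 tcp [ 638.6 -162.5  160.9] F [-3.8 -1.2  3.9] gap -0.2
[-0.09349582  0.58855871  0.04314671]
```

View pics/c2.png

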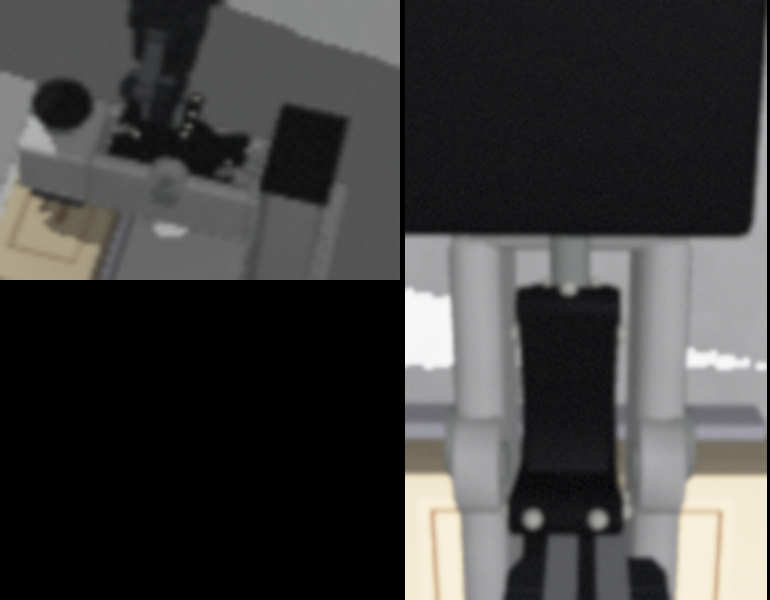

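```bash
python3 -m inch '[{"claw":-1,"tx":0,"ty":0,"tz":-0.2,"ax":0,"ay":0,"az":0},{"claw":-1,"tx":0,"ty":0,"tz":-0.2,"ax":0,"ay":0,"az":0}]';  python3 -m inch '[{"claw":-1,"tx":0.3,"ty":0,"tz":0,"ax":0,"ay":0,"az":0},{"claw":-1,"tx":0.6,"ty":0,"tz":0,"ax":0,"ay":0,"az":0}]'
```

```text
clock: 3.25
tcp_pos: [637.7, -162.2, 162.2]
eef_rot: [0.999, -0.04, -0.0, -0.0]
contact_force: [-4.6, -0.0, 0.6]
finger_gap: 0.0
finger_force: 2.5
clock: 3.5
tcp_pos: [643.7, -162.7, 162.0]
eef_rot: [0.999, -0.04, -0.001, -0.0]
contact_force: [-3.9, 1.1, -1.6]
finger_gap: -0.2
finger_force: 1.8
```

```bash
python3 -m inch '[{"claw":-1,"tx":0.5,"ty":0,"tz":0,"ax":0,"ay":0,"az":0},{"claw":-1,"tx":1,"ty":0,"tz":0,"ax":0,"ay":0,"az":0},{"claw":-1,"tx":1.4,"ty":0,"tz":0,"ax":0,"ay":0,"az":0}]';  python3 -m inch '[{"claw":-1,"tx":0.3,"ty":0,"tz":0,"ax":0,"ay":0,"az":0}]'
```

```text
clock: 3.88
tcp_pos: [659.6, -164.2, 162.7]
eef_rot: [0.999, -0.04, 0.001, 0.0]
contact_force: [3.9, 0.4, -2.4]
finger_gap: -0.2
finger_force: 1.8
clock: 4.0
tcp_pos: [661.7, -164.3, 162.5]
eef_rot: [0.999, -0.04, 0.0, 0.0]
contact_force: [-0.7, -0.4, -0.4]
finger_gap: -0.0
finger_force: 0.0
```

```bash
python3 -m inch '[{"claw":-1,"tx":0,"ty":0,"tz":-2.5,"ax":0,"ay":0,"az":0},{"claw":-1,"tx":-2,"ty":0,"tz":-3,"ax":0,"ay":0,"az":0},{"claw":-1,"tx":-6,"ty":0,"tz":-3,"ax":0,"ay":0,"az":0},{"claw":-1,"tx":-6,"ty":0,"tz":-3,"ax":0,"ay":0,"az":0}]'
python3 - <<'E'
from h import *
p=np.load('p.npy')
ci=camera_info('wrist');w=camera('wrist');q=proj(emb(p,[35,0,172]),ci)[0];print(q)
x,y=q.astype(int);a=max(y-110,0);w=w[a:y+110,x-60:x+60];cv2.imwrite('pics/c3.png',cv2.resize(w,None,fx=2.7,fy=2.7,interpolation=cv2.INTER_CUBIC));tool(emb(p,[10,0,162])[0],p[2])
E
```

```text
clock: 4.5
tcp_pos: [598.8, -159.1, 192.5]
eef_rot: [0.999, -0.04, -0.001, -0.0]
contact_force: [0.5, -0.7, 0.4]
finger_gap: -0.1
finger_force: 0.0
[272.5114705 174.8260566]
clock 4.55 tcp [ 600.6 -159.4  192.7] F [0.2 0.2 0.1] gap 0.2
shift cm [ 2.28 -0.2   3.07]
turn [-0.     0.    -0.001]
```

View pics/c3.png

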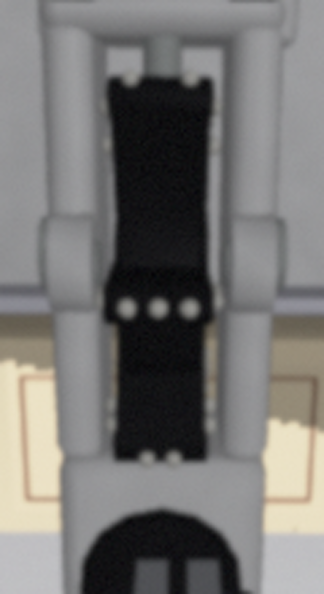

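The three-dot lobe now stands uppermost (crop 158,307). I'll make the second flick.

```bash
python3 -m inch '[{"claw":-1,"tx":2.2,"ty":-0.1,"tz":0.5,"ax":0,"ay":0,"az":0},{"claw":-1,"tx":2.2,"ty":-0.1,"tz":2.5,"ax":0,"ay":0,"az":0},{"claw":-1,"tx":2.2,"ty":-0.1,"tz":3,"ax":0,"ay":0,"az":0},{"claw":-1,"tx":2.7,"ty":-0.1,"tz":3,"ax":0,"ay":0,"az":0},{"claw":-1,"tx":3.2,"ty":-0.1,"tz":3,"ax":0,"ay":0,"az":0}]';  python3 -m inch '[{"claw":-1,"tx":0.5,"ty":0,"tz":0,"ax":0,"ay":0,"az":0},{"claw":-1,"tx":1,"ty":0,"tz":0,"ax":0,"ay":0,"az":0},{"claw":-1,"tx":1.5,"ty":0,"tz":0,"ax":0,"ay":0,"az":0},{"claw":-1,"tx":2,"ty":0,"tz":0,"ax":0,"ay":0,"az":0},{"claw":-1,"tx":2.6,"ty":0,"tz":0,"ax":0,"ay":0,"az":0}]'; python3 -m inch '[{"claw":-1,"tx":0.4,"ty":0,"tz":0,"ax":0,"ay":0,"az":0}]'
```

```text
clock: 5.18
tcp_pos: [633.6, -161.1, 162.9]
eef_rot: [0.999, -0.04, -0.0, 0.0]
contact_force: [-5.3, 0.0, 2.5]
finger_gap: -0.3
finger_force: 2.8
clock: 5.8
tcp_pos: [660.4, -163.3, 162.8]
eef_rot: [0.999, -0.04, 0.001, 0.0]
contact_force: [1.8, 0.6, 0.2]
finger_gap: -0.2
finger_force: 0.4
clock: 5.92
tcp_pos: [663.9, -163.5, 162.5]
eef_rot: [0.999, -0.04, 0.0, 0.0]
contact_force: [0.1, -0.6, 0.5]
finger_gap: 0.2
finger_force: 0.0
```

```bash
python3 -m inch '[{"claw":-1,"tx":0,"ty":0,"tz":-2.5,"ax":0,"ay":0,"az":0},{"claw":-1,"tx":-2,"ty":0,"tz":-3,"ax":0,"ay":0,"az":0},{"claw":-1,"tx":-6.3,"ty":0,"tz":-3,"ax":0,"ay":0,"az":0},{"claw":-1,"tx":-6.3,"ty":0,"tz":-3,"ax":0,"ay":0,"az":0}]'
python3 - <<'E'
from h import *
p=np.load('p.npy')
ci=camera_info('wrist');w=camera('wrist');q=proj(emb(p,[35,0,172]),ci)[0];print(q)
x,y=q.astype(int);a=max(y-110,0);w=w[a:y+110,x-60:x+60];cv2.imwrite('pics/c4.png',cv2.resize(w,None,fx=2.7,fy=2.7,interpolation=cv2.INTER_CUBIC));tool(emb(p,[10,0,162])[0],p[2])
E
```

```text
clock: 6.42
tcp_pos: [597.9, -157.9, 192.5]
eef_rot: [0.999, -0.04, -0.001, -0.0]
contact_force: [-0.0, -0.1, 0.5]
finger_gap: 0.1
finger_force: 0.0
[274.65849158 172.65026943]
clock 6.47 tcp [ 599.8 -158.3  192.8] F [ 1.1 -0.6  0.1] gap 0.2
shift cm [ 2.37 -0.1   3.08]
turn [ 0.    -0.    -0.001]
```

View pics/c4.png

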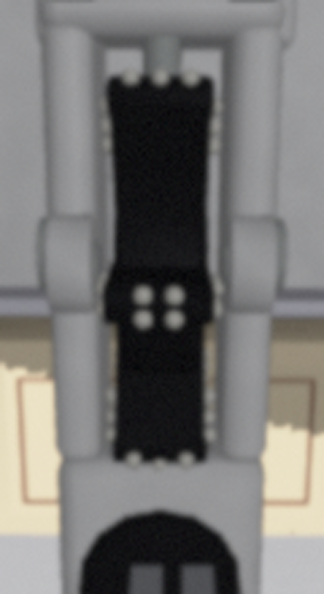

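Four dots are uppermost (crop 158,307), with five at the front. I'll make the third flick.

```bash
python3 -m inch '[{"claw":-1,"tx":2.3,"ty":-0.1,"tz":0.5,"ax":0,"ay":0,"az":0},{"claw":-1,"tx":2.3,"ty":-0.1,"tz":2.5,"ax":0,"ay":0,"az":0},{"claw":-1,"tx":2.3,"ty":-0.1,"tz":3,"ax":0,"ay":0,"az":0},{"claw":-1,"tx":2.8,"ty":-0.1,"tz":3,"ax":0,"ay":0,"az":0},{"claw":-1,"tx":3.3,"ty":-0.1,"tz":3,"ax":0,"ay":0,"az":0}]';  python3 -m inch '[{"claw":-1,"tx":0.5,"ty":0,"tz":0,"ax":0,"ay":0,"az":0},{"claw":-1,"tx":1,"ty":0,"tz":0,"ax":0,"ay":0,"az":0},{"claw":-1,"tx":1.5,"ty":0,"tz":0,"ax":0,"ay":0,"az":0},{"claw":-1,"tx":2,"ty":0,"tz":0,"ax":0,"ay":0,"az":0},{"claw":-1,"tx":2.6,"ty":0,"tz":0,"ax":0,"ay":0,"az":0}]'; python3 -m inch '[{"claw":-1,"tx":0.4,"ty":0,"tz":0,"ax":0,"ay":0,"az":0}]'; python3 -m inch '[{"claw":-1,"tx":0,"ty":0,"tz":-2.5,"ax":0,"ay":0,"az":0},{"claw":-1,"tx":-2,"ty":0,"tz":-3,"ax":0,"ay":0,"az":0},{"claw":-1,"tx":-6.3,"ty":0,"tz":-3,"ax":0,"ay":0,"az":0},{"claw":-1,"tx":-6.3,"ty":0,"tz":-3,"ax":0,"ay":0,"az":0}]'
python3 - <<'E'
from h import *
p=np.load('p.npy')
ci=camera_info('wrist');w=camera('wrist');q=proj(emb(p,[35,0,172]),ci)[0];print(q)
x,y=q.astype(int);a=max(y-110,0);w=w[a:y+110,x-60:x+60];cv2.imwrite('pics/c5.png',cv2.resize(w,None,fx=2.7,fy=2.7,interpolation=cv2.INTER_CUBIC));tool(emb(p,[-36,0,160])[0],p[2])
E
```

```text
clock: 7.1
tcp_pos: [633.7, -160.1, 162.9]
eef_rot: [0.999, -0.04, 0.0, 0.0]
contact_force: [-5.0, -0.0, 2.4]
finger_gap: -0.2
finger_force: 2.8
clock: 7.72
tcp_pos: [660.5, -162.2, 162.8]
eef_rot: [0.999, -0.04, 0.001, 0.0]
contact_force: [2.0, 0.4, -0.9]
finger_gap: -0.1
finger_force: 0.4
clock: 7.85
tcp_pos: [664.0, -162.5, 162.5]
eef_rot: [0.999, -0.04, 0.0, 0.0]
contact_force: [-0.5, -0.3, -0.1]
finger_gap: -0.2
finger_force: 0.0
clock: 8.35
tcp_pos: [597.9, -157.0, 192.4]
eef_rot: [0.999, -0.04, -0.001, -0.0]
contact_force: [-0.5, 0.4, -0.1]
finger_gap: -0.2
finger_force: 0.0
[276.77706981 172.64811474]
clock 8.4 tcp [ 599.8 -157.3  192.8] F [0.5 0.1 0.3] gap 0.2
shift cm [-2.23  0.    3.28]
turn [ 0.    -0.    -0.001]
```

View pics/c5.png

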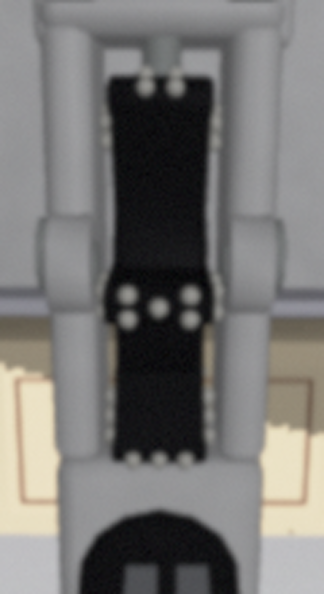

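Five dots are uppermost and the wheel rests in its click (crop 158,307). Next I'll press the pad, going down in steps.

```bash
python3 -m inch '[{"claw":-1,"tx":-2.3,"ty":0,"tz":0,"ax":0,"ay":0,"az":0},{"claw":-1,"tx":-2.3,"ty":0,"tz":2,"ax":0,"ay":0,"az":0},{"claw":-1,"tx":-2.3,"ty":0,"tz":3.7,"ax":0,"ay":0,"az":0},{"claw":-1,"tx":-2.3,"ty":0,"tz":3.9,"ax":0,"ay":0,"az":0}]'; python3 -m inch '[{"claw":-1,"tx":0,"ty":0,"tz":0.3,"ax":0,"ay":0,"az":0},{"claw":-1,"tx":0,"ty":0,"tz":0.6,"ax":0,"ay":0,"az":0},{"claw":-1,"tx":0,"ty":0,"tz":0.9,"ax":0,"ay":0,"az":0},{"claw":-1,"tx":0,"ty":0,"tz":0.9,"ax":0,"ay":0,"az":0}]'
```

```text
clock: 8.9
tcp_pos: [577.4, -155.4, 151.9]
eef_rot: [0.999, -0.04, -0.001, -0.0]
contact_force: [-0.2, -0.4, -0.4]
finger_gap: -0.0
finger_force: 0.0
clock: 9.4
tcp_pos: [578.1, -155.6, 145.2]
eef_rot: [0.999, -0.04, 0.001, 0.0]
contact_force: [-2.5, 1.9, 9.4]
finger_gap: -0.0
finger_force: 4.9
```

```bash
python3 -m inch '[{"claw":-1,"tx":0,"ty":0,"tz":0.3,"ax":0,"ay":0,"az":0},{"claw":-1,"tx":0,"ty":0,"tz":0.5,"ax":0,"ay":0,"az":0},{"claw":-1,"tx":0,"ty":0,"tz":0.5,"ax":0,"ay":0,"az":0}]'; python3 -m inch '[{"claw":-1,"tx":0,"ty":0,"tz":0.2,"ax":0,"ay":0,"az":0},{"claw":-1,"tx":0,"ty":0,"tz":0.2,"ax":0,"ay":0,"az":0}]'
```

```text
clock: 9.78
tcp_pos: [578.2, -155.7, 140.4]
eef_rot: [0.999, -0.04, 0.001, 0.0]
contact_force: [-2.2, 0.8, 11.9]
finger_gap: 0.0
finger_force: 5.9
clock: 10.02
tcp_pos: [578.2, -155.6, 138.6]
eef_rot: [0.999, -0.04, 0.001, 0.0]
contact_force: [-3.5, 1.9, 15.1]
finger_gap: -0.2
finger_force: 7.9
```

```bash
python3 -m inch '[{"claw":-1,"tx":0,"ty":0,"tz":0.2,"ax":0,"ay":0,"az":0},{"claw":-1,"tx":0,"ty":0,"tz":0.3,"ax":0,"ay":0,"az":0},{"claw":-1,"tx":0,"ty":0,"tz":0.3,"ax":0,"ay":0,"az":0},{"claw":-1,"tx":0,"ty":0,"tz":0.3,"ax":0,"ay":0,"az":0}]'
```

```text
clock: 10.52
tcp_pos: [578.2, -155.7, 136.1]
eef_rot: [0.999, -0.04, 0.001, 0.0]
contact_force: [-5.5, 1.6, 22.1]
finger_gap: -0.1
finger_force: 10.9
```

It is on the overload spring at 22 N, which is firm without crushing. I'll release slowly and retreat.

```bash
python3 -m inch '[{"claw":-1,"tx":0,"ty":0,"tz":-0.5,"ax":0,"ay":0,"az":0},{"claw":-1,"tx":0,"ty":0,"tz":-1,"ax":0,"ay":0,"az":0},{"claw":-1,"tx":0,"ty":0,"tz":-1.6,"ax":0,"ay":0,"az":0},{"claw":-1,"tx":0,"ty":0,"tz":-3.5,"ax":0,"ay":0,"az":0},{"claw":-1,"tx":0,"ty":0,"tz":-8,"ax":0,"ay":0,"az":0}]';python3 -m inch '[{"claw":-1,"tx":0,"ty":0,"tz":-4,"ax":0,"ay":0,"az":0},{"claw":-1,"tx":0,"ty":0,"tz":-4,"ax":0,"ay":0,"az":0},{"claw":-1,"tx":0,"ty":0,"tz":-4,"ax":0,"ay":0,"az":0}]'
python3 - <<'E'
from h import *
w=camera('wrist')[40:270,170:390];s=camera('side')[195:305,235:360]
o=np.zeros((420,800,3),np.uint8);o[:400,:383]=cv2.resize(w,(383,400),interpolation=cv2.INTER_CUBIC);o[:352,395:795]=cv2.resize(s,(400,352),interpolation=cv2.INTER_CUBIC)
cv2.imwrite('pics/c6.png',o)
E
```

```text
clock: 11.15
tcp_pos: [576.6, -155.2, 213.8]
eef_rot: [0.999, -0.04, -0.001, -0.0]
contact_force: [1.0, 0.3, 0.3]
finger_gap: -0.2
finger_force: 0.0
clock: 11.52
tcp_pos: [577.4, -155.5, 254.1]
eef_rot: [0.999, -0.04, 0.0, 0.0]
contact_force: [0.1, -0.4, 0.3]
finger_gap: -0.1
finger_force: 0.0
```

View pics/c6.png

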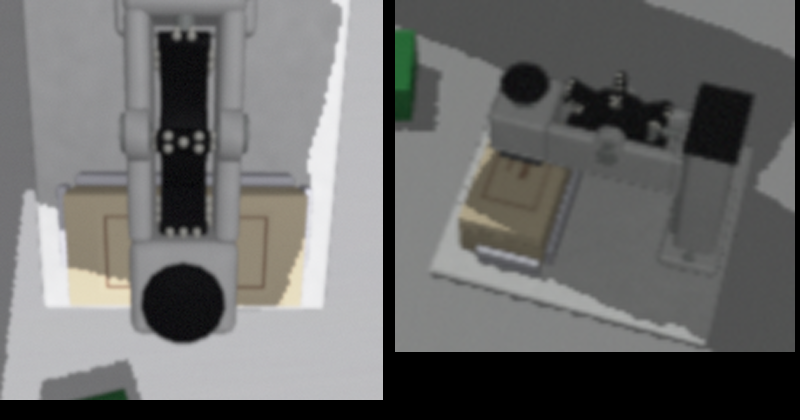

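Five dots are uppermost (184,142), the head is back up (pad at 525,82) and the carton is in its nest. I'll hand in.

```bash
python3 -c "
from cell import *
print(close_job())"
```

```text
the job is handed in; nothing more can be done
None
```

The day wheel rests in its click with five dots uppermost, the pad was then pressed to about 22 N until the die bore on the carton lid, the head sprang back up, and the job is handed in at about 12 s (no verdict was returned).

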